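# Fish the dropped wheel bearing out of the gap

## Robot

A 6-joint arm with a two-finger parallel gripper is mounted at the origin on the work surface. World frame = base frame: x ahead of the robot, y to its left, z up, the work surface at z = 0. Lengths are in mm, angles in rad, forces in N, time in s.
With the tool pointing down it reaches from about 275 to 1000 mm from the base axis. Payload 8.4 kg.
Tool frame: the origin (TCP) lies at the very end of the fingers, on their centre line; the grasp point (between the pads) lies 19 mm behind it (ctrl.grasp_offset is the distance from the TCP to the grasp point, in mm); z points along the fingers, y is the line along which they close (so a half turn about z gives the same grasp; the last joint's range is limited). The gripper opens to 85 mm and grips with 20 to 120 N. Pads are 22 mm wide; open, the fingers measure 114 mm over their backs; the gripper's body (76 mm by 85 mm) begins 54 mm behind the grasp point. The pads swing forward as they close: fully open they stand 13 mm farther back than shut.
Start: joints at [1.136, 0.353, 1.633, -0, 1.155, -0.002], TCP at [262.133, 567.375, 231.281] pointing down, gripper open.
Joint ranges: [-2.63, 2.63], [-0.92, 2.1], [0.06, 2.66], [-1.3, 4.44], [0, 2.69], [-3.02, 3.02]. Speed limits (rad/s): [2.22, 2.22, 2.79, 3.14, 3.14, 3.14].

## Interface

Orientations are given as a unit quaternion [x, y, z, w].
In Python, from rig import ctrl gives the robot as it stands. The module is installed in compiled form; this text tells all that it offers.
- The arm moves only by the tool play_rows, never from a script. Its argument "rows" is a list that holds one entry, the list of rows, each a list of 7 numbers: the turn, a rotation vector about the tool's x, y, z in degrees, then the shift along the tool's x, y, z in cm, then the closure, from 0 (fully open) to 1 (shut). A call has 1 to 12 rows; each row shifts and turns the commanded pose from where the row before left it, along the tool's axes as they then stand; what a row does not reach is not made up. A row lasts 1/12 s, in which the tool goes at most 41.7 mm and 7.16 degrees, less where a joint would pass 70% of its speed; a pose out of reach is approached as far as the arm can. A call with a gripper value outside its range is refused whole. The fingers move at their own pace and stop on an object; "squeeze" is the grip in N (left out, the last holds). Time passes only in rows, so rows that do not move let the fingers close. It gives the time, the measured TCP pose, the force, the opening and the grip force at its end, in the units of the state.
- ctrl.observe(): the state, without advancing time (a new reading comes with each control period).
- ctrl.capture(name): name is "scene" or "top"; returns the picture (400x640x3 uint8, red, green, blue); there is no depth.
- ctrl.camera_model(name): a dict with "K" (3x3 intrinsics, pixels), "T" (4x4, takes a point from camera to world coordinates). Camera axes: x right, y down, z forward; pixel columns grow to the right and rows downward; lengths in mm; the calibration is good to about 2 mm. A picture is of the moment at which its call begins. camera_model takes no time and is no camera call.
- ctrl.close_job(): hands the job in; it is judged then, once.
The state is a dict: "t": time; "qpos": joint angles; "dq": joint speeds; "effort": joint torques, N m; "position": TCP position; "tcp_rot": TCP orientation; "force": force on the tool from outside, world axes, zero at the start; "ft_torque": the same for the moment, N m; "finger_gap": finger opening in mm; "grasp_force": force on a finger pad.
Only numpy, scipy, OpenCV 4.12 (cv2) and the standard library are available. Lean on these libraries where they do the work, as an engineer would, in place of code of your own. Each camera call takes 0.05 s, during which the arm holds its last target. There are 200 camera calls.

## Task

A small wheel bearing has fallen into the narrow gap between the red drawer case and the blue power supply. Take the yellow-handled bent hook from its stand, set its foot down lightly on the floor of the gap behind the bearing and, keeping light contact without pressing hard, draw the bearing out through the open end until it lies flat and wholly on the blue mat; never touch the bearing with the gripper. Then hang the hook back upright in its stand as it was, let go, and leave everything else alone.

Things in the scene. Friction and masses are not known exactly. Their poses are not given: they have to be found in the camera images.
- bay: fixed group of cases, gap and mat. Origin on the bench, mid-width of the gap's open end, which faces the robot; x along the gap inward, y left, z up. Gap 28 mm wide (y -14 to 14), 90 mm deep, open above and at x = 0; ends at x = 170 at a black power strip 40 mm high. Left wall: red drawer case, y 14 to 154; right wall: blue power supply, y -124 to -14; both x 0 to 170 mm, 90 high.
- gap_mouth (a point): front edge of the gap's floor, 2 mm above the bay's origin. The floor is a firm white strip as wide as the gap; from here it rises inward at a slope that differs each time and is not measured, 0 to 0.08 rad (0 to 13 mm at the far end). The hook may press on floor, walls or mat with at most 14 N.
- mat_mid (a point): middle of the top of the blue mat in front of the gap, 57 mm out from the open end. The mat is fixed, 115 mm along the bay's x (-115 to 0) and 100 mm along y, its top 2 mm above the bench.
- bearing: steel bearing with orange seal, outer diameter 22 mm, 7 mm thick, about 15 g, lying flat on the gap's floor 70 to 115 mm in from the open end. Origin at the centre of its underside, z along its axis.
- hook: bent hook, 140 g, hanging upright in the stand, z up. Origin on the shank axis at the underside of a black flange 44 x 44 x 5 mm. Below: sleeve, 11 mm diameter, to z = -45, then the shank (8, then 6 mm) down to a foot bent at a right angle: a 6 mm round bar along the hook's +y, from y = -3 to 17 mm.
- hook_grip (a point): middle height to grip the yellow handle (20 x 20 mm square, z 5 to 60), 35 mm above the hook's origin. The foot's underside lies 108 to 143 mm below the origin: the telescope was left pulled out by 0 to 35 mm, not measured, too stiff to shift (60 N). The foot is sprung along the shank: it yields 1 mm per 2.5 N up to 6 mm (15 N), then is rigid.
- stand: fixed hook stand, origin under the centre of its base (110 x 120 x 8 mm). A red post at y = -50 mm (50 wide, 180 high) carries two level arms along y to y = 40, tops 180 mm high, a 22 mm slot between them (x -11 to 11; arms 10 wide), 6 mm high lips at y 34 to 40. The flange rests on the arms, shank in the slot, foot along the slot towards the lips; it lifts straight up.
- stand_slot (a point): point on the stand at the level of the arm tops, in the middle of the slot (x = 0, y = 0): the hook's origin belongs here.
- meter: bystander: red multimeter 130 x 70 x 30 mm, origin under its centre
- spool: bystander: black wire spool, diameter 54 mm, 48 mm high, origin under its centre
- jar: bystander: white jar with blue cap, diameter 60 mm, 70 mm high, origin under its centre
- driver: bystander: screwdriver lying flat, about 200 mm long, origin under its middle
- rotor: bystander: steel brake disc, diameter 120 mm, 6 mm thick, origin under its centre
- tray: bystander: red open tray 120 x 90 x 35 mm, origin under its centre

How it is judged:
By the outcome, as a careful person would: the job done as asked, in the order asked, and still so for the second after the job is handed in, with the robot touching nothing.
It also fails if it takes over 61 s, if anything falls off the work surface, if the arm or the gripper's body presses on something with over 40 N, if the wrist force passes 120 N, or if a joint passes its speed limit or range.

## Working session

There is one attempt and no reset: what is moved stays moved. The work goes in short steps, Python scripts to look and compute and a tool call to move; the robot and the scene stay as the last step left them, time stands still between calls to the robot, and variables do not carry over. Pictures are saved under pics/ and viewed, at most 10 in all, crops included, and the job is handed in when it is done.

Besides the shell and the picture viewer there is one more tool, called after "Emit:" as name(argument=value, ...), one argument or row to a line, values as JSON. play_rows: Moves the arm, as the interface text tells. Its arguments: {"type":"object","properties":{"rows":{"type":"array","items":{"type":"array","items":{"type":"array","items":{"type":"number"}}}},"squeeze":{"type":"number"}},"required":["rows"]}

```bash
mkdir -p pics; python3 - <<'E'
from rig import ctrl
import cv2,numpy as np
for n in("scene","top"):
    p=ctrl.capture(n); cv2.imwrite(f"pics/{n}0.png",p[:,:,::-1])
    m=ctrl.camera_model(n); print(n,np.round(m["K"],1).tolist(),np.round(m["T"],3).tolist())
s=ctrl.observe(); print(s); print(ctrl.grasp_offset)
E
```

```text
scene [[371.5, 0.0, 323.1], [0.0, 371.5, 207.7], [0.0, 0.0, 1.0]] [[0.033, 0.699, -0.714, 1220.501], [0.999, -0.015, 0.031, -38.026], [0.011, -0.715, -0.699, 874.737], [0.0, 0.0, 0.0, 1.0]]
top [[396.3, 0.0, 325.4], [0.0, 396.3, 203.3], [0.0, 0.0, 1.0]] [[-0.028, -0.996, 0.081, 391.806], [-1.0, 0.028, 0.002, -7.785], [-0.005, -0.081, -0.997, 1406.15], [0.0, 0.0, 0.0, 1.0]]
{'t': 0.1, 'qpos': array([ 1.13560812e+00,  3.53621417e-01,  1.63408856e+00, -2.42232069e-05,
        1.15522410e+00, -2.36436521e-03]), 'dq': array([ 2.80484744e-04, -6.11299445e-04, -1.03204449e-03, -7.96091743e-05,
       -5.79228067e-04, -1.63529550e-03]), 'effort': array([ 1.37478841e-03, -6.06364560e+01, -3.42821002e+01,  1.74586271e-04,
        4.02699370e-03,  1.47666856e-05]), 'position': array([261.94205157, 566.9586219 , 230.59788345]), 'tcp_rot': array([ 2.14721798e-01,  9.76675022e-01, -6.57129304e-04, -1.34754816e-04]), 'force': array([-0.34903791,  0.15715995,  0.67593441]), 'ft_torque': array([-0.03143252, -0.02824353,  0.04777854]), 'grasp_force': 0.0, 'finger_gap': 85.39465326041643}
18.700000000000003
```

View pics/scene0.png

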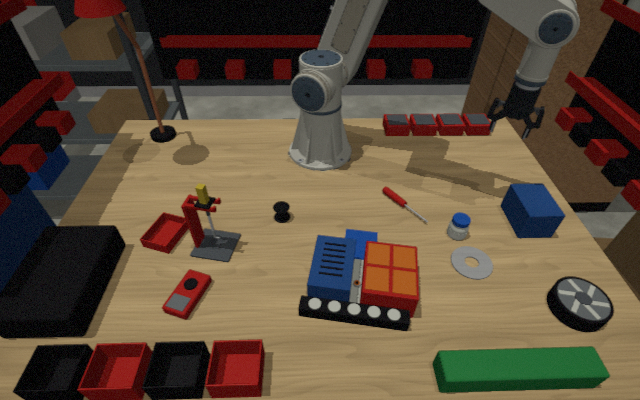

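View pics/top0.png

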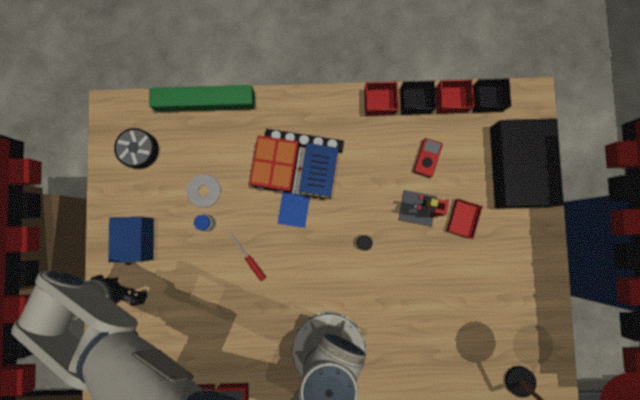

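The scene view shows the bay in front of the robot (red/blue cases around (365,270)) and the stand at (205,230). In the top view the bay is around (295,175), the mat at (294,210) and the stand at (422,207), with its post on the right (world -y). Next I'll enlarge the bay and stand.

```bash
cat > h.py <<'E'
from rig import ctrl
import cv2,numpy as np
from scipy.spatial.transform import Rotation as R
def ray(n,u,v):
    m=ctrl.camera_model(n);K=np.array(m["K"]);T=np.array(m["T"])
    return T[:3,3],T[:3,:3]@np.linalg.inv(K)@np.array([u,v,1.])
def plane(n,u,v,z):
    o,d=ray(n,u,v);return o+d*(z-o[2])/d[2]
def proj(n,p):
    m=ctrl.camera_model(n);K=np.array(m["K"]);T=np.array(m["T"])
    c=K@(T[:3,:3].T@(np.array(p,float)-T[:3,3]));return c[:2]/c[2]
def tri(a,b):
    (o1,d1),(o2,d2)=ray("scene",*a),ray("top",*b)
    d1=d1/np.linalg.norm(d1);d2=d2/np.linalg.norm(d2)
    t=np.linalg.lstsq(np.c_[d1,-d2],o2-o1,rcond=None)[0]
    p,q=o1+t[0]*d1,o2+t[1]*d2;return (p+q)/2,np.linalg.norm(p-q)
E
python3 - <<'E'
import cv2,numpy as np
t=cv2.imread("pics/top0.png");s=cv2.imread("pics/scene0.png")
f=lambda im,x,y,w,h:cv2.resize(im[y:y+h,x:x+w],(400,300),interpolation=cv2.INTER_CUBIC)
a=np.vstack([np.hstack([f(t,240,125,140,105),f(t,385,175,80,60)]),np.hstack([f(s,290,225,140,105),f(s,160,180,100,75)])])
cv2.imwrite("pics/z1.png",a)
E
```

```text
(no output)
```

View pics/z1.png

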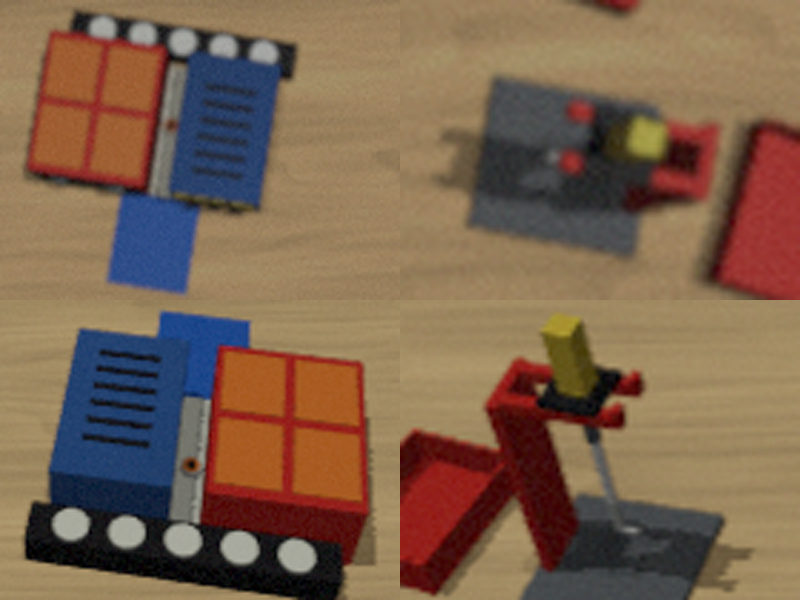

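The zooms show the bearing (orange centre) in the gap at top-crop (172,126) and scene-crop (192,465). The hook hangs in the slot, with its handle top at crop (648,138) and the lip ends at crop (578,112) and (572,162).

```bash
python3 - <<'E'
from h import *
t=cv2.imread("pics/top0.png");s=cv2.imread("pics/scene0.png")
def comps(im,lo,hi,roi,amin=3):
    x,y,w,h=roi;hsv=cv2.cvtColor(im[y:y+h,x:x+w],cv2.COLOR_BGR2HSV)
    m=cv2.inRange(hsv,lo,hi);n,l,st,c=cv2.connectedComponentsWithStats(m)
    out=[]
    for i in range(1,n):
        if st[i,4]>=amin: out.append((st[i,4],c[i]+[x,y],np.argwhere(l==i)[:,::-1]+[x,y]))
    return sorted(out,key=lambda q:-q[0])
# mat
for a,c,p in comps(t,(100,150,100),(125,255,255),(270,185,60,50),50):
    q=np.array([plane("top",*x,2)[:2] for x in p],np.float32)
    r=cv2.minAreaRect(q);print("mat",a,np.round(r[0],1),np.round(r[1],1),r[2]);print(np.round(cv2.boxPoints(r),1).tolist())
for nm,im,roi in(("top",t,(245,130,60,65)),("scene",s,(355,240,70,75))):
  P=[]
  for a,c,p in comps(im,(5,150,120),(16,255,255),roi,30)[:4]:
    P.append(plane(nm,*c,90)[:2]);print(nm,"orange",a,np.round(P[-1],1),c.round(1))
  print(np.mean(P,0))
for nm,im,roi in(("top",t,(293,150,14,35)),("scene",s,(350,375-0 if 0 else 275,14,25))):
  for a,c,p in comps(im,(3,90,60),(22,255,255),roi,1)[:3]: print(nm,"brg",a,c.round(1),plane(nm,*c,14).round(1),p.tolist()[:8])
for nm,im,roi in(("top",t,(425,190,25,25)),("scene",s,(190,180,25,25))):
  for a,c,p in comps(im,(22,120,60),(35,255,255),roi,8)[:2]: print(nm,"yellow",a,c.round(1),p.min(0),p.max(0))
for nm,im,roi in(("top",t,(405,185,60,40)),("scene",s,(180,185,45,45))):
  for a,c,p in comps(im,(172,130,60),(180,255,255),roi,3)+comps(im,(0,130,60),(5,255,255),roi,3): print(nm,"red",a,c.round(1),p.min(0),p.max(0))
E
```

```text
mat 762 [488.2 110.1] [ 91.6 107.3] 79.55413055419922
[[427.1000061035156, 74.80000305175781], [532.7000122070312, 55.29999923706055], [549.2999877929688, 145.39999389648438], [443.70001220703125, 164.89999389648438]]
mat 166 [556.4  33.1] [103.4  32.3] 88.37673950195312
[[538.7999877929688, -18.100000381469727], [571.0999755859375, -19.0], [574.0, 84.4000015258789], [541.7999877929688, 85.30000305175781]]
top orange 415 [609.3 208.9] [260.9 172.3]
top orange 414 [596.6 140.7] [281.3 175.5]
top orange 412 [688.3 194.3] [264.9 149. ]
top orange 398 [675.7 126.5] [285.  152.1]
[642.50454235 167.61050159]
scene orange 591 [691.2 191.6] [403.9 282.3]
scene orange 570 [678.3 124.9] [376.9 278.6]
scene orange 489 [612.2 206.7] [404.  257.2]
scene orange 479 [599.9 139.3] [378.2 254.1]
[645.38644052 165.60593643]
top brg 23 [293.6 154.4] [682.8 104.1  14. ] [[293, 150], [294, 150], [295, 150], [293, 151], [294, 151], [295, 151], [293, 152], [294, 152]]
top brg 11 [299.4 168.5] [631.7  84.6  14. ] [[299, 167], [300, 167], [298, 168], [299, 168], [300, 168], [301, 168], [298, 169], [299, 169]
[... 722 characters left out ...]
420 209]
top red 14 [420.9 197.1] [419 196] [423 198]
scene red 24 [192.3 215.4] [190 210] [195 221]
scene red 16 [196.9 221.1] [195 217] [199 226]
scene red 8 [194.  227.4] [193 225] [196 229]
scene red 7 [188.9 201.4] [187 200] [190 203]
scene red 5 [187.4 213.4] [186 212] [188 215]
scene red 5 [190.2 224.4] [190 223] [191 226]
scene red 5 [186.  227.8] [185 227] [187 229]
scene red 3 [192.3 202. ] [192 201] [193 203]
scene red 3 [186.  217.3] [185 217] [187 218]
scene red 3 [183. 220.] [183 219] [183 221]
scene red 3 [182.3 228. ] [182 227] [183 229]
scene red 3 [190.7 228.7] [190 228] [191 229]
scene red 440 [191.2 213.3] [180 195] [215 229]
scene red 28 [217.  200.8] [214 198] [219 203]
```

```bash
python3 - <<'E'
from h import *
a=plane("top",420.9,197.1,186);b=plane("top",419.0,207.0,186);h=plane("top",434.6,202.6,240)
print("lips",a.round(1),b.round(1),"mid",((a+b)/2).round(1),"handle",h.round(1), "tri",tri((201.3,186.3),(434.6,202.6)))
print("scene lip",plane("scene",217,200.8,186).round(1), plane("scene",160+216*.25,180+116*.25,186))
p,q=plane("top",403.4,190.6,8),plane("top",399,220.6,8);print("base left edge",p.round(1),q.round(1))
d=(a-b)[:2];print("yaw of x",np.degrees(np.arctan2(d[1],d[0])));d=(p-q)[:2];print(np.degrees(np.arctan2(d[1],d[0])))
d=((a+b)/2-h)[:2];print("yaw y",np.degrees(np.arctan2(d[1],d[0])),np.linalg.norm(d))
# foot in scene, plane of slot approx
print(plane("scene",218,237,60),plane("scene",218,237,45))
s=ctrl.observe();print(R.from_quat(s["tcp_rot"]).as_matrix().round(3))
E
```

```text
lips [ 501.9 -300.3  186. ] [ 471.5 -293.   186. ] mid [ 486.7 -296.7  186. ] handle [ 479.6 -326.9  240. ] tri (array([ 479.71737297, -326.17509935,  234.67428883]), np.float64(4.318814974288349))
scene lip [ 484.2 -291.7  186. ] [ 515.57489879 -294.21158654  186.        ]
base left edge [ 542.9 -282.1    8. ] [ 437.1 -262.     8. ]
yaw of x -13.46853807033536
-10.76982027134389
yaw y 76.88404693659416 31.08940410422541
[ 502.66736779 -309.26072715   60.        ] [ 489.45144646 -314.25438452   45.        ]
[[-0.908  0.419 -0.001]
 [ 0.419  0.908 -0.001]
 [-0.    -0.001 -1.   ]]
```

Emit:
play_rows(
  rows=[
    [[0, 0, 7, 0, 0, -1.2, 0], [0, 0, 7, 0, 0, -1.2, 0], [0, 0, 7, 0, 0, -1.2, 0], [0, 0, 7, 0, 0, -1.2, 0], [0, 0, 7, 0, 0, -1.2, 0], [0, 0, 7, 0, 0, -1.2, 0], [0, 0, 7, 0, 0, -1.2, 0], [0, 0, 7, 0, 0, -1.2, 0], [0, 0, 7, 0, 0, -1.2, 0], [0, 0, 7, 0, 0, -1.2, 0], [0, 0, 6.5, 0, 0, -1, 0]],
  ],
)

```text
t: 1.02
position: [262.1, 567.3, 361.8]
tcp_rot: [0.775, 0.632, -0.0, 0.0]
force: [0.2, 0.2, -0.8]
finger_gap: 85.1
grasp_force: 0.0
```

Emit:
play_rows(
  rows=[
    [[0, 0, 0, -3.48, 1.64, 0, 0], [0, 0, 0, -3.48, 1.64, 0, 0], [0, 0, 0, -3.48, 1.64, 0, 0], [0, 0, 0, -3.48, 1.64, 0, 0], [0, 0, 0, -3.48, 1.64, 0, 0], [0, 0, 0, -3.48, 1.64, 0, 0], [0, 0, 0, -3.48, 1.64, 0, 0], [0, 0, 0, -3.48, 1.64, 0, 0], [0, 0, 0, -3.48, 1.64, 0, 0], [0, 0, 0, -3.48, 1.64, 0, 0], [0, 0, 0, -3.48, 1.64, 0, 0], [0, 0, 0, -3.48, 1.64, 0, 0]],
  ],
)

```text
t: 2.02
position: [373.0, 117.5, 361.2]
tcp_rot: [0.773, 0.634, 0.0, 0.0]
force: [1.2, 1.5, -0.4]
finger_gap: 85.2
grasp_force: 0.0
```

Emit:
play_rows(
  rows=[
    [[0, 0, 0, -3.48, 1.64, 0, 0], [0, 0, 0, -3.48, 1.64, 0, 0], [0, 0, 0, -3.48, 1.64, 0, 0], [0, 0, 0, -3.48, 1.64, 0, 0], [0, 0, 0, -3.48, 1.64, 0, 0], [0, 0, 0, -3.48, 1.64, 0, 0], [0, 0, 0, -3.48, 1.64, 0, 0], [0, 0, 0, -3.48, 1.64, 0, 0], [0, 0, 0, -3.48, 1.64, 0, 0], [0, 0, 0, -3.48, 1.64, 0, 0], [0, 0, 0, -3.48, 1.64, 0, 0], [0, 0, 0, -3.48, 1.64, 0, 0]],
  ],
)

```text
t: 3.02
position: [484.3, -330.7, 360.9]
tcp_rot: [0.773, 0.634, -0.0, -0.0]
force: [0.8, 0.5, 0.4]
finger_gap: 85.5
grasp_force: 0.0
```

```bash
python3 - <<'E'
from h import *
im=[]
for n in("scene","top"):
    p=ctrl.capture(n)[:,:,::-1].copy(); cv2.imwrite(f"pics/{n}1.png",p)
    x,y=(150,130) if n=="scene" else (380,150)
    im.append(cv2.resize(p[y:y+100,x:x+100],(400,400),interpolation=cv2.INTER_CUBIC))
cv2.imwrite("pics/z2.png",np.hstack(im))
s=ctrl.observe();r=R.from_quat(s["tcp_rot"]).as_matrix()
print(s["t"],s["position"].round(1),r.round(3),np.degrees(np.arctan2(r[1,1],r[0,1])),s["force"])
E
```

```text
3.1167 [ 484.9 -333.3  359.9] [[ 0.199  0.98  -0.001]
 [ 0.98  -0.199 -0.001]
 [-0.001 -0.001 -1.   ]] -11.479965989591554 [ 0.86290466  0.63937452 -0.12964642]
```

View pics/z2.png

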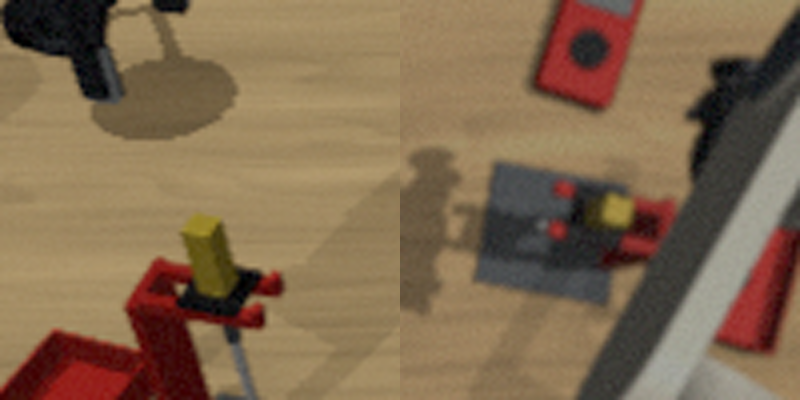

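Crop: the handle's top face is at scene px (201,186) and top px (434.3,203). The gripper is clear above it, with its fingertips near scene px (176,155).

```bash
python3 - <<'E'
from h import *
s=cv2.imread("pics/scene1.png");t=cv2.imread("pics/top1.png")
print(plane("scene",200.7,185.5,240),plane("top",434.25,203,240))
# yellow mask pixel centroids of the bright top face
for n,im,(x,y,w,h) in(("scene",s,(188,178,25,30)),("top",t,(425,190,20,25))):
    hs=cv2.cvtColor(im[y:y+h,x:x+w],cv2.COLOR_BGR2HSV);m=cv2.inRange(hs,(22,120,60),(36,255,255))
    v=hs[:,:,2][m>0];th=(v.min()+v.max())/2
    p=np.argwhere((m>0)&(hs[:,:,2]>np.percentile(v,60 if n=="scene" else 40)))[:,::-1]+[x,y]
    print(n,m.sum()//255,np.median(p,0),p.min(0),p.max(0));print((hs[:,:,2]*(m>0)).tolist() if n=="scene" else "")
for o in [(480,-329,235),(480,-329,240)]: print(proj("scene",o),proj("top",o))
E
```

```text
[ 483.07488623 -323.65150471  240.        ] [ 478.49563105 -325.84648241  240.        ]
scene 199 [200. 187.] [195 183] [204 203]
[[0, 0, 0, 0, 0, 0, 0, 0, 0, 0, 0, 0, 0, 0, 0, 0, 0, 0, 0, 0, 0, 0, 0, 0, 0], [0, 0, 0, 0, 0, 0, 0, 0, 0, 0, 0, 0, 0, 0, 0, 0, 0, 0, 0, 0, 0, 0, 0, 0, 0], [0, 0, 0, 0, 0, 0, 0, 0, 0, 0, 0, 0, 0, 0, 0, 0, 0, 0, 0, 0, 0, 0, 0, 0, 0], [0, 0, 0, 0, 0, 0, 0, 0, 0, 0, 0, 0, 0, 0, 0, 0, 0, 0, 0, 0, 0, 0, 0, 0, 0], [0, 0, 0, 0, 0, 0, 0, 0, 0, 0, 0, 0, 0, 0, 0, 0, 0, 0, 0, 0, 0, 0, 0, 0, 0], [0, 0, 0, 0, 0, 0, 0, 0, 0, 0, 157, 153, 153, 0, 0, 0, 0, 0, 0, 0, 0, 0, 0, 0, 0], [0, 0, 0, 0, 0, 0, 0, 0, 0, 154, 155, 151, 152, 152, 151, 153, 156, 0, 0, 0, 0, 0, 0, 0, 0], [0, 0, 0, 0, 0, 0, 0, 0, 0, 153, 151, 150, 152, 151, 152, 154, 139, 0, 0, 0, 0, 0, 0, 0, 0], [0, 0, 0, 0, 0, 0, 0, 0, 154, 152, 152, 151, 152, 153, 152, 143, 90, 100, 0, 0, 0, 0, 0, 0, 0], [0, 0, 0, 0, 0, 0, 0, 155, 156, 151, 153, 152, 154, 152, 141, 112, 74, 93, 0, 0, 0, 0, 0, 0, 0], [0, 0, 0, 0, 0, 0, 0, 120, 115, 128, 138, 147, 157, 151, 130, 76, 74, 77, 0, 0, 0, 0, 0, 0, 0], [0, 0, 0, 0, 0, 0, 0, 0, 9
[... 1074 characters left out ...]
 0, 0, 0, 0, 81, 99, 100, 100, 96, 100, 92, 72, 69, 0, 0, 0, 0, 0], [0, 0, 0, 0, 0, 0, 0, 0, 0, 0, 0, 68, 99, 99, 102, 99, 101, 92, 77, 65, 0, 0, 0, 0, 0], [0, 0, 0, 0, 0, 0, 0, 0, 0, 0, 0, 0, 0, 73, 82, 102, 111, 96, 76, 0, 0, 0, 0, 0, 0], [0, 0, 0, 0, 0, 0, 0, 0, 0, 0, 0, 0, 0, 0, 0, 0, 0, 0, 0, 0, 0, 0, 0, 0, 0], [0, 0, 0, 0, 0, 0, 0, 0, 0, 0, 0, 0, 0, 0, 0, 0, 0, 0, 0, 0, 0, 0, 0, 0, 0], [0, 0, 0, 0, 0, 0, 0, 0, 0, 0, 0, 0, 0, 0, 0, 0, 0, 0, 0, 0, 0, 0, 0, 0, 0], [0, 0, 0, 0, 0, 0, 0, 0, 0, 0, 0, 0, 0, 0, 0, 0, 0, 0, 0, 0, 0, 0, 0, 0, 0]]
top 64 [434. 202.] [431 199] [437 205]

[199.28555676 186.20497448] [434.83528908 202.60208157]
[198.85800909 184.7489775 ] [435.29397672 202.46187259]
```

Emit:
play_rows(
  rows=[
    [[0, 0, 0, 0.6, -0.6, 0, 0], [0, 0, 0, 0, 0, 2, 0], [0, 0, 0, 0, 0, 2, 0], [0, 0, 0, 0, 0, 2, 0], [0, 0, 0, 0, 0, 2, 0], [0, 0, 0, 0, 0, 2, 0], [0, 0, 0, 0, 0, 2, 0], [0, 0, 0, 0, 0, 2, 0], [0, 0, 0, 0, 0, 1.2, 0], [0, 0, 0, 0, 0, 1.1, 0], [0, 0, 0, 0, 0, 0, 0], [0, 0, 0, 0, 0, 0, 0]],
  ],
  squeeze=40,
)

```text
t: 4.12
position: [479.7, -321.2, 198.6]
tcp_rot: [0.773, 0.634, -0.0, -0.0]
force: [0.1, -0.5, -0.3]
finger_gap: 85.4
grasp_force: 0.0
```

```bash
python3 - <<'E'
from h import *
im=[]
for n in("scene","top"):
    p=ctrl.capture(n)[:,:,::-1].copy(); cv2.imwrite(f"pics/{n}2.png",p)
    x,y=(150,150) if n=="scene" else (380,150)
    im.append(cv2.resize(p[y:y+100,x:x+100],(400,400),interpolation=cv2.INTER_CUBIC))
cv2.imwrite("pics/z3.png",np.hstack(im))
s=ctrl.observe();print(s["t"],s["position"].round(1),s["force"].round(1),s["ft_torque"].round(2))
E
```

```text
4.2167 [ 480.4 -321.9  199.4] [-0.5  0.5 -0.6] [-0.03  0.03  0.02]
```

View pics/z3.png

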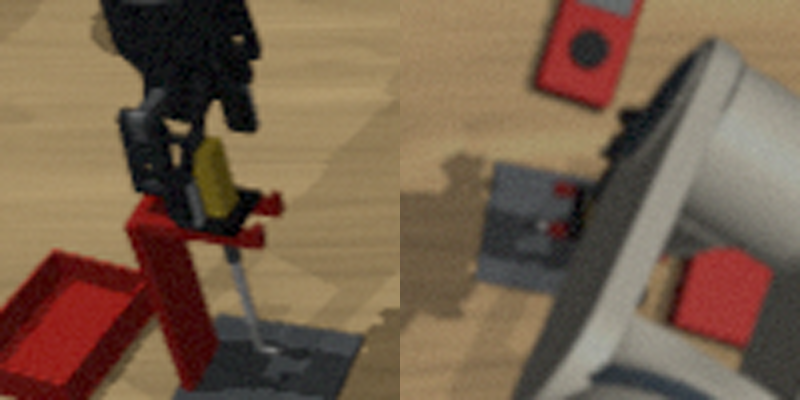

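The picture shows the fingers on either side of the handle, but the handle is off-centre. I'll project the expected fingertip and handle points to check.

```bash
python3 - <<'E'
from h import *
s=ctrl.observe();r=R.from_quat(s["tcp_rot"]).as_matrix();p=s["position"]
f=lambda q:((proj("scene",q)-[150,150])*4).round(0)
for k in(-50,-42,42,50): print(k,f(p+r[:,1]*k+[0,0,12]))
print("tcp",f(p),"body",f(p+[0,0,73]),"handle grip pt",f([480.5,-326.5,215]),"origin",f([480.5,-326.5,180]),f([480.5,-326.5,240]))
print(p,r[:,1])
E
```

```text
-50 [244. 124.]
-42 [240. 131.]
42 [190. 215.]
50 [185. 224.]
tcp [220. 185.] body [195. 100.] handle grip pt [208. 168.] origin [219. 207.] [199. 139.]
[ 480.35820245 -321.85824097  199.43892796] [ 0.98064844 -0.19577126  0.0015002 ]
```

Emit:
play_rows(
  rows=[
    [[0, 0, 0, -0.3, 0, 0.2, 0], [0, 0, 0, 0, 0, 0, 0.3], [0, 0, 0, 0, 0, 0, 0.6], [0, 0, 0, 0, 0, 0, 1], [0, 0, 0, 0, 0, 0, 1], [0, 0, 0, 0, 0, 0, 1], [0, 0, 0, 0, 0, 0, 1], [0, 0, 0, 0, 0, 0, 1], [0, 0, 0, 0, 0, 0, 1], [0, 0, 0, 0, 0, 0, 1], [0, 0, 0, 0, 0, 0, 1], [0, 0, 0, 0, 0, 0, 1]],
  ],
  squeeze=40,
)

```text
t: 5.22
position: [479.3, -324.8, 196.5]
tcp_rot: [0.773, 0.634, 0.0, 0.0]
force: [1.0, 0.0, 3.5]
finger_gap: 19.8
grasp_force: 39.5
```

Emit:
play_rows(
  rows=[
    [[0, 0, 0, 0, 0, -0.5, 1], [0, 0, 0, 0, 0, -1.5, 1], [0, 0, 0, 0, 0, -2, 1], [0, 0, 0, 0, 0, -2, 1], [0, 0, 0, 0, 0, -2, 1], [0, 0, 0, 0, 0, -2, 1], [0, 0, 0, 0, 0, -2, 1], [0, 0, 0, 0, 0, -2, 1], [0, 0, 0, 0, 0, -1.5, 1], [0, 0, 0, 0, 0, -0.5, 1], [0, 0, 0, 0, 0, 0, 1]],
  ],
)

```text
t: 6.13
position: [479.5, -324.8, 357.4]
tcp_rot: [0.773, 0.634, 0.0, 0.001]
force: [0.6, 1.2, -1.2]
finger_gap: 19.5
grasp_force: 39.2
```

Emit:
play_rows(
  rows=[
    [[0, 0, 0, 2, 0.45, 0, 1], [0, 0, 0, 4, 0.9, 0, 1], [0, 0, 0, 4, 0.9, 0, 1], [0, 0, 0, 4, 0.9, 0, 1], [0, 0, 0, 4, 0.9, 0, 1], [0, 0, 0, 4, 0.9, 0, 1], [0, 0, 0, 4, 0.9, 0, 1], [0, 0, 0, 4, 0.9, 0, 1], [0, 0, 0, 4, 0.9, 0, 1], [0, 0, 0, 4, 0.9, 0, 1], [0, 0, 0, 3, 0.7, 0, 1], [0, 0, 0, 1.4, 0.35, 0, 1]],
  ],
)

```text
t: 7.13
position: [656.7, 76.2, 353.9]
tcp_rot: [0.772, 0.635, -0.001, -0.001]
force: [-0.2, 0.1, -1.4]
finger_gap: 19.6
grasp_force: 39.3
```

Emit:
play_rows(
  rows=[
    [[0, 0, 0, 0, 0, 1, 1], [0, 0, 0, 0, 0, 2, 1], [0, 0, 0, 0, 0, 2, 1], [0, 0, 0, 0, 0, 2, 1], [0, 0, 0, 0, 0, 1.5, 1], [0, 0, 0, 0, 0, 0.5, 1], [0, 0, 0, 0, 0, 0, 1], [0, 0, 0, 0, 0, 0, 1], [0, 0, 0, 0, 0, 0, 1]],
  ],
)

```text
t: 7.88
position: [656.8, 71.9, 267.3]
tcp_rot: [0.773, 0.634, 0.001, 0.0]
force: [0.1, 0.6, -1.6]
finger_gap: 19.6
grasp_force: 39.2
```

```bash
python3 - <<'E'
from h import *
im=[]
for n in("scene","top"):
    p=ctrl.capture(n)[:,:,::-1].copy(); cv2.imwrite(f"pics/{n}3.png",p)
    x,y=(310,210) if n=="scene" else (250,130)
    im.append(cv2.resize(p[y:y+110,x:x+80],(400,550),interpolation=cv2.INTER_CUBIC))
cv2.imwrite("pics/z4.png",np.hstack(im))
s=ctrl.observe();print(s["t"],s["position"].round(1),s["force"].round(1),s["ft_torque"].round(2))
E
```

```text
7.9833 [656.9  72.2 267.5] [ 0.  -0.1 -1.7] [ 0.03  0.01 -0.06]
```

View pics/z4.png

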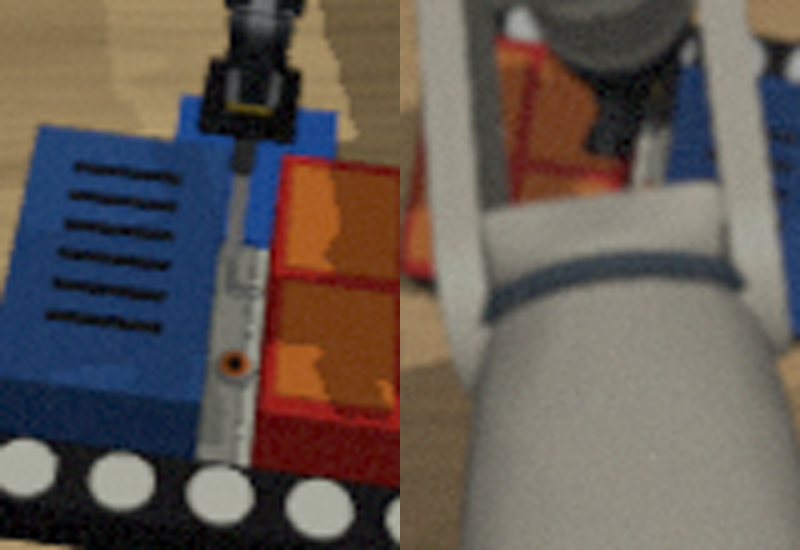

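The scene crop shows the shank from (242,150) to about (232,240), just above the gap, and the bearing at (235,363) on the white floor. I'll compare these with projected points.

```bash
python3 - <<'E'
from h import *
f=lambda q:((proj("scene",q)-[310,210])*5).round(0)
O=np.array([545,99.5,0]);c,s_=.9833,.1822
B=lambda x,y,z:f(O+np.array([x*c+y*s_,-x*s_+y*c,z]))
print("wall tops at x=0,170: L",B(0,14,90),B(170,14,90),"R",B(0,-14,90),B(170,-14,90))
for L in(108,125,143):
  z=251-L+3; q=np.array([656.9,72.2,z]); print(L,"shank",f(q),"foot tip",f(q+17*np.array([.197,.98,0])), "gap edges at that x,z",[B(115,y,z) for y in(-14,14)])
print("flange front bottom", f([656.9,72.2,251]), "sleeve end",f([656.9,72.2,206]))
print("bearing top",[B(x,0,z) for x,z in((90,9),(90,14),(85,12),(95,12))])
E
python3 - <<'E'
import cv2
im=cv2.imread("pics/scene3.png")[238:274,344:372]
cv2.imwrite("pics/z5.png",cv2.resize(cv2.convertScaleAbs(im,alpha=1.4),(560,600),interpolation=cv2.INTER_CUBIC)) # noqa
E
```

```text
wall tops at x=0,170: L [282. 147.] [258. 406.] R [231. 141.] [202. 399.]
108 shank [235. 243.] foot tip [269. 248.] gap edges at that x,z [array([220., 241.]), array([276., 248.])]
125 shank [232. 264.] foot tip [266. 269.] gap edges at that x,z [array([217., 262.]), array([273., 269.])]
143 shank [230. 286.] foot tip [263. 290.] gap edges at that x,z [array([215., 284.]), array([270., 291.])]
flange front bottom [252.  99.] sleeve end [244. 164.]
bearing top [array([232., 362.]), array([232., 357.]), array([233., 351.]), array([231., 366.])]
```

View pics/z5.png

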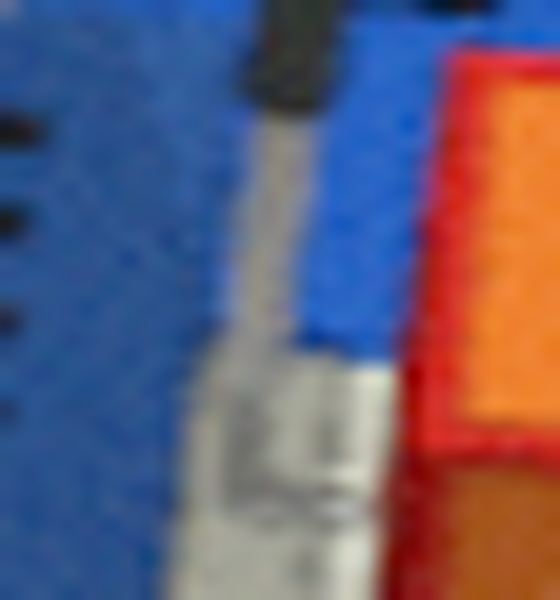

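The zoom shows the foot as an L, with the shank bottom at px (355.8,267.4) and the tip at (361.7,268). That matches a 143 mm length, with about 4 mm clearance to each wall. Descending.

Emit:
play_rows(
  rows=[
    [[0, 0, 0, 0, 0, 1, 1], [0, 0, 0, 0, 0, 1.5, 1], [0, 0, 0, 0, 0, 1.5, 1], [0, 0, 0, 0, 0, 1.5, 1], [0, 0, 0, 0, 0, 1.5, 1], [0, 0, 0, 0, 0, 1, 1], [0, 0, 0, 0, 0, 0.7, 1], [0, 0, 0, 0, 0, 0.3, 1], [0, 0, 0, 0, 0, 0, 1], [0, 0, 0, 0, 0, 0, 1]],
  ],
)

```text
t: 8.82
position: [656.8, 72.4, 176.9]
tcp_rot: [0.773, 0.634, 0.0, 0.0]
force: [0.2, 0.4, -1.8]
finger_gap: 19.3
grasp_force: 39.3
```

Emit:
play_rows(
  rows=[
    [[0, 0, 0, 0, 0, 0.2, 1], [0, 0, 0, 0, 0, 0.1, 1], [0, 0, 0, 0, 0, 0, 1], [0, 0, 0, 0, 0, 0, 1]],
  ],
)

```text
t: 9.15
position: [656.5, 72.3, 173.5]
tcp_rot: [0.773, 0.634, 0.0, 0.0]
force: [-0.7, -0.4, -1.9]
finger_gap: 19.5
grasp_force: 39.3
```

Emit:
play_rows(
  rows=[
    [[0, 0, 0, 0, 0, 0.2, 1], [0, 0, 0, 0, 0, 0, 1], [0, 0, 0, 0, 0, 0, 1]],
  ],
)

```text
t: 9.4
position: [656.3, 72.3, 171.2]
tcp_rot: [0.773, 0.634, -0.0, -0.0]
force: [-0.1, 0.1, -1.8]
finger_gap: 19.1
grasp_force: 39.3
```

Emit:
play_rows(
  rows=[
    [[0, 0, 0, 0, 0, 0.15, 1], [0, 0, 0, 0, 0, 0, 1], [0, 0, 0, 0, 0, 0, 1]],
  ],
)

```text
t: 9.65
position: [656.4, 72.3, 169.7]
tcp_rot: [0.773, 0.634, -0.0, -0.0]
force: [0.0, -0.7, -1.2]
finger_gap: 19.3
grasp_force: 39.3
```

Emit:
play_rows(
  rows=[
    [[0, 0, 0, 0, 0, 0.1, 1], [0, 0, 0, 0, 0, 0, 1], [0, 0, 0, 0, 0, 0, 1]],
  ],
)

```text
t: 9.9
position: [656.4, 72.3, 168.7]
tcp_rot: [0.773, 0.634, -0.0, -0.0]
force: [0.2, -0.4, -1.3]
finger_gap: 19.5
grasp_force: 39.3
```

Emit:
play_rows(
  rows=[
    [[0, 0, 0, 0, 0, 0.1, 1], [0, 0, 0, 0, 0, 0, 1], [0, 0, 0, 0, 0, 0, 1]],
  ],
)

```text
t: 10.15
position: [656.3, 72.4, 167.7]
tcp_rot: [0.773, 0.634, -0.0, -0.0]
force: [0.1, 0.0, -2.3]
finger_gap: 19.5
grasp_force: 39.3
```

Emit:
play_rows(
  rows=[
    [[0, 0, 0, 0, 0, 0.15, 1], [0, 0, 0, 0, 0, 0, 1], [0, 0, 0, 0, 0, 0, 1]],
  ],
)

```text
t: 10.4
position: [656.3, 72.3, 166.2]
tcp_rot: [0.773, 0.634, -0.0, -0.0]
force: [-0.1, 0.0, -1.2]
finger_gap: 19.3
grasp_force: 39.3
```

Emit:
play_rows(
  rows=[
    [[0, 0, 0, 0, 0, 0.15, 1], [0, 0, 0, 0, 0, 0, 1], [0, 0, 0, 0, 0, 0, 1]],
  ],
)

```text
t: 10.65
position: [656.3, 72.3, 164.7]
tcp_rot: [0.773, 0.634, -0.0, -0.0]
force: [-0.1, 0.8, -1.3]
finger_gap: 19.6
grasp_force: 39.3
```

Emit:
play_rows(
  rows=[
    [[0, 0, 0, 0, 0, 0.1, 1], [0, 0, 0, 0, 0, 0, 1], [0, 0, 0, 0, 0, 0, 1]],
  ],
)

```text
t: 10.9
position: [656.4, 72.4, 163.7]
tcp_rot: [0.773, 0.634, -0.0, -0.0]
force: [0.0, 0.5, -1.2]
finger_gap: 19.5
grasp_force: 39.3
```

Emit:
play_rows(
  rows=[
    [[0, 0, 0, 0, 0, 0.1, 1], [0, 0, 0, 0, 0, 0, 1], [0, 0, 0, 0, 0, 0, 1]],
  ],
)

```text
t: 11.15
position: [656.5, 72.3, 162.9]
tcp_rot: [0.773, 0.634, 0.0, 0.0]
force: [-0.1, -0.2, -0.4]
finger_gap: 19.5
grasp_force: 39.4
```

Emit:
play_rows(
  rows=[
    [[0, 0, 0, 0, 0, 0.1, 1], [0, 0, 0, 0, 0, 0, 1], [0, 0, 0, 0, 0, 0, 1]],
  ],
)

```text
t: 11.4
position: [656.6, 72.4, 162.0]
tcp_rot: [0.773, 0.634, 0.0, 0.0]
force: [-0.2, -0.1, 1.2]
finger_gap: 19.6
grasp_force: 39.7
```

Contact is at about 2.8 N. I'll start drawing the bearing out, checking the force every short stretch.

Emit:
play_rows(
  rows=[
    [[0, 0, 0, 0, -0.2, 0, 1], [0, 0, 0, 0, -0.3, 0.01, 1], [0, 0, 0, -0.01, -0.3, 0.01, 1], [0, 0, 0, 0, -0.3, 0.01, 1], [0, 0, 0, -0.01, -0.3, 0.01, 1], [0, 0, 0, 0, -0.2, 0, 1], [0, 0, 0, 0, 0, 0, 1]],
  ],
)

```text
t: 11.98
position: [640.2, 75.4, 161.5]
tcp_rot: [0.773, 0.634, -0.0, -0.0]
force: [1.5, -0.1, 1.3]
finger_gap: 19.5
grasp_force: 39.8
```

Emit:
play_rows(
  rows=[
    [[0, 0, 0, 0, -0.3, 0.01, 1], [0, 0, 0, -0.01, -0.3, 0.01, 1], [0, 0, 0, 0, -0.3, 0.01, 1], [0, 0, 0, -0.01, -0.3, 0.01, 1], [0, 0, 0, 0, -0.3, 0.01, 1], [0, 0, 0, -0.01, -0.3, 0.01, 1], [0, 0, 0, 0, -0.3, 0.01, 1], [0, 0, 0, 0, 0, 0, 1]],
  ],
)

```text
t: 12.65
position: [619.3, 79.2, 160.6]
tcp_rot: [0.773, 0.634, -0.0, -0.0]
force: [1.1, -0.1, 3.0]
finger_gap: 19.4
grasp_force: 39.9
```

Emit:
play_rows(
  rows=[
    [[0, 0, 0, 0, -0.3, 0, 1], [0, 0, 0, -0.01, -0.3, 0, 1], [0, 0, 0, 0, -0.3, 0, 1], [0, 0, 0, -0.01, -0.3, 0, 1], [0, 0, 0, 0, -0.3, 0, 1], [0, 0, 0, -0.01, -0.3, 0, 1], [0, 0, 0, 0, -0.3, 0, 1], [0, 0, 0, 0, 0, 0, 1]],
  ],
)

```text
t: 13.32
position: [598.5, 83.0, 160.5]
tcp_rot: [0.773, 0.634, -0.0, -0.0]
force: [1.2, -0.1, 1.8]
finger_gap: 19.7
grasp_force: 39.8
```

```bash
python3 - <<'E'
from h import *
im=[]
p=ctrl.capture("scene")[:,:,::-1].copy(); cv2.imwrite("pics/scene4.png",p)
cv2.imwrite("pics/z6.png",cv2.resize(p[225:305,330:400],(525,600),interpolation=cv2.INTER_CUBIC))
s=ctrl.observe();print(s["t"],s["position"].round(1),s["force"].round(1))
E
```

```text
13.3667 [598.7  83.  160.6] [1.2 0.1 1.4]
```

View pics/z6.png

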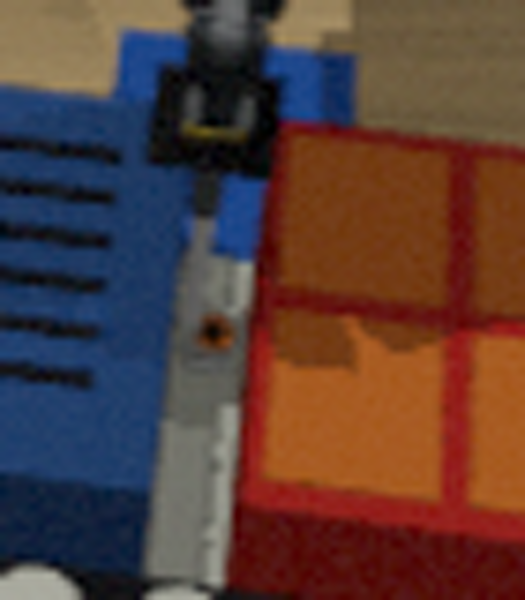

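The bearing (orange ring at px (358.7,269.3)) has moved about 45 mm towards the mouth ahead of the foot. Continuing.

Emit:
play_rows(
  rows=[
    [[0, 0, 0, 0, -0.3, 0.01, 1], [0, 0, 0, -0.01, -0.3, 0, 1], [0, 0, 0, 0, -0.3, 0.01, 1], [0, 0, 0, -0.01, -0.3, 0, 1], [0, 0, 0, 0, -0.3, 0.01, 1], [0, 0, 0, -0.01, -0.3, 0, 1], [0, 0, 0, 0, -0.3, 0.01, 1], [0, 0, 0, -0.01, -0.3, 0, 1], [0, 0, 0, 0, -0.3, 0.01, 1], [0, 0, 0, 0, 0, 0, 1]],
  ],
)

```text
t: 14.2
position: [572.0, 87.9, 160.1]
tcp_rot: [0.773, 0.634, -0.0, -0.0]
force: [0.8, 0.3, 1.8]
finger_gap: 19.7
grasp_force: 39.7
```

Emit:
play_rows(
  rows=[
    [[0, 0, 0, 0, -0.3, 0.01, 1], [0, 0, 0, -0.01, -0.3, 0, 1], [0, 0, 0, 0, -0.3, 0.01, 1], [0, 0, 0, -0.01, -0.3, 0, 1], [0, 0, 0, 0, -0.3, 0.01, 1], [0, 0, 0, -0.01, -0.3, 0, 1], [0, 0, 0, 0, -0.3, 0.01, 1], [0, 0, 0, -0.01, -0.3, 0, 1], [0, 0, 0, 0, -0.3, 0.01, 1], [0, 0, 0, 0, 0, 0, 1]],
  ],
)

```text
t: 15.03
position: [545.4, 92.8, 159.6]
tcp_rot: [0.773, 0.634, -0.0, -0.0]
force: [0.9, -0.1, 1.6]
finger_gap: 20.0
grasp_force: 39.7
```

Emit:
play_rows(
  rows=[
    [[0, 0, 0, 0, -0.3, 0, 1], [0, 0, 0, -0.01, -0.3, 0, 1], [0, 0, 0, 0, -0.3, 0, 1], [0, 0, 0, -0.01, -0.3, 0, 1], [0, 0, 0, 0, -0.3, 0, 1], [0, 0, 0, -0.01, -0.3, 0, 1], [0, 0, 0, 0, -0.3, 0, 1], [0, 0, 0, 0, 0, 0, 1]],
  ],
)

```text
t: 15.7
position: [524.8, 96.6, 159.6]
tcp_rot: [0.773, 0.634, -0.0, -0.0]
force: [1.7, 0.5, 1.9]
finger_gap: 19.3
grasp_force: 39.6
```

Emit:
play_rows(
  rows=[
    [[0, 0, 0, 0, -0.3, 0, 1], [0, 0, 0, -0.01, -0.3, 0, 1], [0, 0, 0, 0, -0.3, 0, 1], [0, 0, 0, -0.01, -0.3, 0, 1], [0, 0, 0, 0, -0.3, 0, 1], [0, 0, 0, 0, -0.2, 0, 1], [0, 0, 0, 0, -0.1, 0, 1], [0, 0, 0, 0, 0, 0, 1], [0, 0, 0, 0, 0, 0, 1]],
  ],
)

```text
t: 16.45
position: [507.7, 99.9, 159.7]
tcp_rot: [0.773, 0.634, -0.0, -0.0]
force: [0.7, -0.3, 0.9]
finger_gap: 19.4
grasp_force: 39.6
```

```bash
python3 - <<'E'
from h import *
for n in("scene","top"):
    p=ctrl.capture(n)[:,:,::-1].copy(); cv2.imwrite(f"pics/{n}5.png",p)
s=ctrl.observe();print(s["t"],s["position"].round(1),s["force"].round(1))
for n,(x,y,w,h) in(("scene",(335,225,50,50)),("top",(270,185,60,50))):
    im=cv2.imread(f"pics/{n}5.png")[y:y+h,x:x+w];m=cv2.inRange(cv2.cvtColor(im,cv2.COLOR_BGR2HSV),(5,120,90),(18,255,255))
    k,l,st,c=cv2.connectedComponentsWithStats(m)
    for i in range(1,k):
        if st[i,4]>2:
            q=plane(n,*(c[i]+[x,y]),9)[:2]-[545,99.5];print(n,st[i,4],(c[i]+[x,y]).round(1),"bay",(q[0]*.9833-q[1]*.1822).round(1),(q[0]*.1822+q[1]*.9833).round(1))
E
```

```text
16.55 [507.8  99.9 159.6] [ 0.7 -0.6  1.6]
scene 5 [382. 242.] bay -68.4 64.8
scene 12 [360.8 244.7] bay -47.5 1.7
scene 375 [375.7 253.9] bay -19.2 48.1
scene 154 [374.5 270.5] bay 41.7 47.5
```

The bearing is at bay x ≈ -47.5, y ≈ 1.7, so it is wholly on the mat. I'll back the foot off, lift straight up and return to the stand.

Emit:
play_rows(
  rows=[
    [[0, 0, 0, 0, 0.3, 0, 1], [0, 0, 0, 0, 0.2, 0, 1], [0, 0, 0, 0, 0, -0.5, 1], [0, 0, 0, 0, 0, -1.5, 1], [0, 0, 0, 0, 0, -2.5, 1], [0, 0, 0, 0, 0, -2.5, 1], [0, 0, 0, 0, 0, -2.5, 1], [0, 0, 0, 0, 0, -2.5, 1], [0, 0, 0, 0, 0, -2.5, 1], [0, 0, 0, 0, 0, -2.5, 1], [0, 0, 0, 0, 0, -2, 1], [0, 0, 0, 0, 0, -0.9, 1]],
  ],
)

```text
t: 17.55
position: [513.7, 99.0, 361.7]
tcp_rot: [0.773, 0.634, 0.002, 0.001]
force: [0.2, -0.3, -1.2]
finger_gap: 19.5
grasp_force: 39.4
```

Emit:
play_rows(
  rows=[
    [[0, 0, 0, -2, 0.25, 0, 1], [0, 0, 0, -4, 0.48, 0, 1], [0, 0, 0, -4, 0.48, 0, 1], [0, 0, 0, -4, 0.48, 0, 1], [0, 0, 0, -4, 0.48, 0, 1], [0, 0, 0, -4, 0.48, 0, 1], [0, 0, 0, -4, 0.48, 0, 1], [0, 0, 0, -4, 0.48, 0, 1], [0, 0, 0, -4, 0.48, 0, 1], [0, 0, 0, -4, 0.48, 0, 1], [0, 0, 0, -3, 0.35, 0, 1], [0, 0, 0, -1, 0.15, 0, 1]],
  ],
)

```text
t: 18.55
position: [479.1, -326.8, 357.4]
tcp_rot: [0.774, 0.633, -0.001, -0.0]
force: [0.5, 0.5, -1.5]
finger_gap: 19.6
grasp_force: 39.3
```

Emit:
play_rows(
  rows=[
    [[0, 0, 0, 0, 0, 0, 1], [0, 0, 0, 0, 0, 0, 1], [0, 0, 0, 0, 0, 0, 1], [0, 0, 0, 0, 0, 0, 1], [0, 0, 0, 0, 0, 0, 1]],
  ],
)

```text
t: 18.97
position: [480.5, -321.7, 358.8]
tcp_rot: [0.773, 0.635, 0.0, -0.0]
force: [0.0, -0.4, -1.3]
finger_gap: 19.4
grasp_force: 39.3
```

```bash
python3 - <<'E'
from h import *
for n in("scene","top"):
    p=ctrl.capture(n)[:,:,::-1].copy(); cv2.imwrite(f"pics/{n}6.png",p)
s=ctrl.observe();print(s["t"],s["position"].round(1),s["tcp_rot"].round(4),s["force"].round(1))
r=R.from_quat(s["tcp_rot"]).as_matrix();d=np.array([479.4,-324.8,357.2])-s["position"];print("tool delta mm",(r.T@d).round(1))
for n,(x,y,w,h) in(("scene",(335,225,50,25)),("top",(270,185,50,50))):
    im=cv2.imread(f"pics/{n}6.png")[y:y+h,x:x+w];m=cv2.inRange(cv2.cvtColor(im,cv2.COLOR_BGR2HSV),(5,120,90),(18,255,255))
    k,l,st,c=cv2.connectedComponentsWithStats(m)
    for i in range(1,k):
        if st[i,4]>2:
            q=plane(n,*(c[i]+[x,y]),9)[:2]-[545,99.5];print(n,st[i,4],(c[i]+[x,y]).round(1),"bay",(q[0]*.9833-q[1]*.1822).round(1),(q[0]*.1822+q[1]*.9833).round(1))
a=cv2.imread("pics/scene6.png");b=cv2.imread("pics/top6.png")
f=lambda im,x,y,w,h:cv2.resize(im[y:y+h,x:x+w],(400,400),interpolation=cv2.INTER_CUBIC)
cv2.imwrite("pics/z7.png",np.hstack([f(a,150,130,120,120),f(b,260,180,60,60)]))
E
```

```text
19.0667 [ 480.5 -322.   358.9] [7.729e-01 6.346e-01 1.000e-04 1.000e-04] [ 1.  -0.3 -0.8]
tool delta mm [-2.9 -0.6  1.7]
scene 6 [380.5 242. ] bay -67.7 60.3
scene 13 [360.7 244.5] bay -48.0 1.2
scene 109 [375.6 246.3] bay -48.4 46.3
top 33 [282.1 185.5] bay 18.8 52.4
top 5 [293. 207.] bay -50.7 1.8
```

View pics/z7.png

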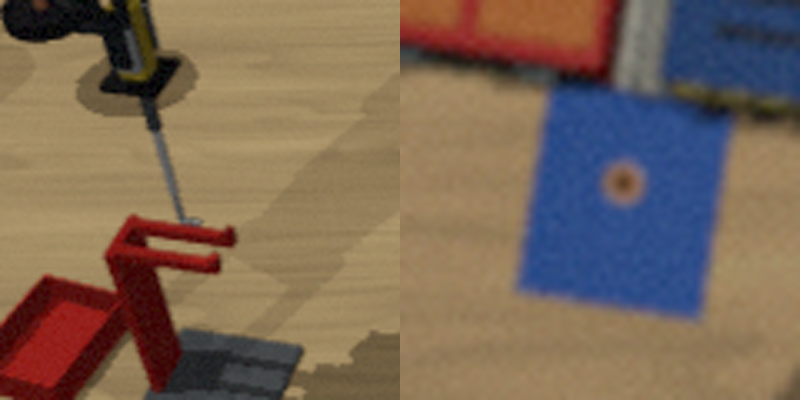

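The right crop shows the bearing lying flat near the middle of the mat. The left crop shows the hook hanging over the empty slot. I'll correct by -3 mm in tool x and -0.6 mm in tool y, then lower it.

Emit:
play_rows(
  rows=[
    [[0, 0, 0, -0.29, -0.06, 0, 1], [0, 0, 0, 0, 0, 0, 1], [0, 0, 0, 0, 0, 0, 1], [0, 0, 0, 0, 0, 0, 1]],
  ],
)

```text
t: 19.4
position: [479.1, -325.6, 358.7]
tcp_rot: [0.773, 0.634, 0.0, -0.0]
force: [0.3, -0.4, -1.3]
finger_gap: 19.8
grasp_force: 39.3
```

Emit:
play_rows(
  rows=[
    [[0, 0, 0, 0, 0, 1, 1], [0, 0, 0, 0, 0, 1.5, 1], [0, 0, 0, 0, 0, 1.5, 1], [0, 0, 0, 0, 0, 1.5, 1], [0, 0, 0, 0, 0, 1.5, 1], [0, 0, 0, 0, 0, 1.5, 1], [0, 0, 0, 0, 0, 1.5, 1], [0, 0, 0, 0, 0, 1.5, 1], [0, 0, 0, 0, 0, 1.5, 1], [0, 0, 0, 0, 0, 1, 1], [0, 0, 0, 0, 0, 0.5, 1], [0, 0, 0, 0, 0, 0, 1]],
  ],
)

```text
t: 20.4
position: [478.5, -325.2, 212.3]
tcp_rot: [0.773, 0.634, -0.0, -0.001]
force: [-0.3, 0.5, -1.2]
finger_gap: 19.6
grasp_force: 39.3
```

Emit:
play_rows(
  rows=[
    [[0, 0, 0, 0, 0, 0.4, 1], [0, 0, 0, 0, 0, 0.4, 1], [0, 0, 0, 0, 0, 0.2, 1], [0, 0, 0, 0, 0, 0, 1], [0, 0, 0, 0, 0, 0, 1]],
  ],
)

```text
t: 20.82
position: [479.2, -325.7, 203.9]
tcp_rot: [0.773, 0.634, 0.0, 0.0]
force: [0.4, -0.1, -1.2]
finger_gap: 19.6
grasp_force: 39.3
```

Emit:
play_rows(
  rows=[
    [[0, 0, 0, 0.06, 0, 0.3, 1], [0, 0, 0, 0, 0, 0.2, 1], [0, 0, 0, 0, 0, 0.1, 1], [0, 0, 0, 0, 0, 0, 1], [0, 0, 0, 0, 0, 0, 1], [0, 0, 0, 0, 0, 0, 1]],
  ],
)

```text
t: 21.32
position: [479.2, -325.0, 197.7]
tcp_rot: [0.773, 0.634, -0.0, -0.0]
force: [-0.3, 0.6, -1.3]
finger_gap: 19.5
grasp_force: 39.3
```

Emit:
play_rows(
  rows=[
    [[0, 0, 0, 0, 0, 0.1, 1], [0, 0, 0, 0, 0, 0, 1], [0, 0, 0, 0, 0, 0, 1]],
  ],
)

```text
t: 21.57
position: [479.2, -325.0, 196.6]
tcp_rot: [0.773, 0.634, -0.0, -0.0]
force: [1.1, -0.2, -1.3]
finger_gap: 19.6
grasp_force: 39.3
```

Emit:
play_rows(
  rows=[
    [[0, 0, 0, 0, 0, 0.05, 1], [0, 0, 0, 0, 0, 0, 1], [0, 0, 0, 0, 0, 0, 1]],
  ],
)

```text
t: 21.82
position: [479.2, -325.1, 196.5]
tcp_rot: [0.773, 0.634, 0.0, 0.0]
force: [-1.4, 0.1, 2.8]
finger_gap: 19.6
grasp_force: 39.7
```

Emit:
play_rows(
  rows=[
    [[0, 0, 0, 0, 0, 0, 0.7], [0, 0, 0, 0, 0, 0, 0.6], [0, 0, 0, 0, 0, 0, 0.4], [0, 0, 0, 0, 0, 0, 0.2], [0, 0, 0, 0, 0, 0, 0], [0, 0, 0, 0, 0, 0, 0], [0, 0, 0, 0, 0, 0, 0], [0, 0, 0, 0, 0, 0, 0], [0, 0, 0, 0, 0, 0, 0]],
  ],
)

```text
t: 22.57
position: [479.2, -325.1, 196.2]
tcp_rot: [0.773, 0.634, -0.0, -0.0]
force: [0.3, 0.5, 0.6]
finger_gap: 85.3
grasp_force: 0.0
```

Emit:
play_rows(
  rows=[
    [[0, 0, 0, 0, 0, -0.5, 0], [0, 0, 0, 0, 0, -1.5, 0], [0, 0, 0, 0, 0, -2, 0], [0, 0, 0, 0, 0, -2, 0], [0, 0, 0, 0, 0, -2, 0], [0, 0, 0, 0, 0, -2, 0], [0, 0, 0, 0, 0, -2, 0], [0, 0, 0, 0, 0, -2, 0], [0, 0, 0, 0, 0, -1.5, 0], [0, 0, 0, 0, 0, -0.5, 0], [0, 0, 0, 0, 0, 0, 0], [0, 0, 0, 0, 0, 0, 0]],
  ],
)

```text
t: 23.57
position: [479.0, -324.9, 355.7]
tcp_rot: [0.773, 0.634, -0.0, -0.0]
force: [-1.0, 0.1, -0.1]
finger_gap: 85.4
grasp_force: 0.0
```

```bash
python3 - <<'E'
from h import *
for n in("scene","top"):
    p=ctrl.capture(n)[:,:,::-1].copy(); cv2.imwrite(f"pics/{n}7.png",p)
s=ctrl.observe();print(s["t"],s["position"].round(1),s["force"].round(1),s["finger_gap"])
a0=cv2.imread("pics/scene0.png");a=cv2.imread("pics/scene7.png");b=cv2.imread("pics/top7.png")
f=lambda im,x,y,w,h:cv2.resize(im[y:y+h,x:x+w],(400,300),interpolation=cv2.INTER_CUBIC)
cv2.imwrite("pics/z8.png",np.vstack([np.hstack([f(a0,160,175,80,60),f(a,160,175,80,60)]),np.hstack([f(b,385,175,80,60),f(a,325,220,80,60)])]))
E
```

```text
23.6667 [ 478.7 -324.7  354.9] [-0.  -0.5 -0.3] 85.34846598333613
```

View pics/z8.png

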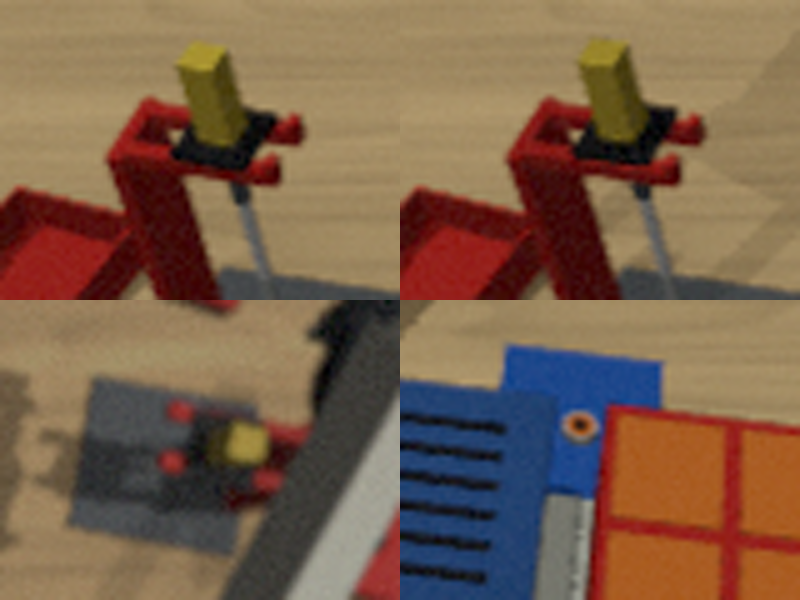

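The hook hangs as it did at the start: handle top at crop (205,55) before and (605,53) after, which is within 1–2 mm. The bearing lies flat on the mat and the gripper is clear, so I'm handing in.

```bash
python3 -c "
from rig import ctrl
print(ctrl.close_job())"
```

```text
the job is handed in; nothing more can be done
None
```

The bearing lies flat and wholly on the blue mat, the hook hangs back in its stand within 1–2 mm of where it started, and the job was handed in at about 24 s; contact readings during the draw stayed under about 5 N, and no verdict was returned.

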